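# Hang the plug gauge in its ring holder

## Robot

A 7-joint arm with a two-finger parallel gripper is mounted at the origin on the work surface. World frame = base frame: x ahead of the robot, y to its left, z up, the work surface at z = 0. Lengths are in m, angles in rad, forces in N, time in s.
With the tool pointing down it reaches from about 0.425 to 0.925 m from the base axis. Payload 6.8 kg.
Tool frame: the origin (TCP) lies at the very end of the fingers, on their centre line; the grasp point (between the pads) lies 19 mm behind it; z points along the fingers, y is the line along which they close (so a half turn about z gives the same grasp; the last joint's range is limited). The gripper opens to 85 mm and grips with 20 to 120 N. Pads are 22 mm wide; open, the fingers measure 114 mm over their backs; the gripper's body (76 mm by 85 mm) begins 54 mm behind the grasp point. The pads swing forward as they close: fully open they stand 13 mm farther back than shut.
Start: joints at [1.191, 0.477, 0.022, 1.555, -0.011, 1.109, -0.083], TCP at [0.181, -0.65, 0.231] pointing down, gripper open.
Joint ranges: [-2.96, 2.96], [-0.34, 2.1], [-1.41, 1.46], [0.24, 2.44], [-1.37, 4.51], [0.17, 1.92], [-2.96, 2.96]. Speed limits (rad/s): [2.39, 2.39, 3.14, 3.14, 3.14, 3.14, 3.14].

## Interface

Orientations are given as a unit quaternion [w, x, y, z].
In Python, from station import get_obs, read_camera, hand_in gives the robot as it stands.
- The arm moves only by the tool arm_command, never from a script. Its argument "commands" is one flat list of numbers, 7 for each row, row after row: the shift along the tool's x, y, z in m, then the turn, a rotation vector about the tool's x, y, z in degrees, then the opening, from 0 (shut) to 1 (fully open). In form: [tx, ty, tz, rx, ry, rz, fingers, tx, ty, tz, rx, ry, rz, fingers, ...]. A call has 1 to 8 rows; each row is the pose to reach, as a shift and turn from the pose commanded when the call began, along the tool's axes at that moment; what a row does not reach only later rows make up. A row lasts 1/10 s, in which the tool goes at most 50 mm and 8.59 degrees, less where a joint would pass 70% of its speed; a pose out of reach is approached as far as the arm can. A call with a gripper value outside its range is refused whole. The fingers move at their own pace and stop on an object; "force" is the grip in N (left out, the last holds). Time passes only in rows, so rows that repeat a pose let the fingers close. It gives the time, the measured TCP pose, the force, the opening and the grip force at its end, in the units of the state.
- get_obs(): the state, without advancing time (a new reading comes with each control period).
- read_camera(name): name is "side" or "top"; returns a dict with "img" (400x640x3 uint8, red, green, blue), "camera_matrix" (3x3 intrinsics, pixels), "pose" (4x4, takes a point from camera to world coordinates). Camera axes: x right, y down, z forward; pixel columns grow to the right and rows downward; lengths in m; the calibration is good to about 2 mm. A picture is of the moment at which its call begins. There is no depth.
- hand_in(): hands the job in; it is judged then, once.
The state is a dict: "t": time; "q": joint angles; "joint_vel": joint speeds; "joint_torque": joint torques, N m; "eef_pos": TCP position; "tool_rot": TCP orientation; "contact_force": force on the tool from outside, world axes, zero at the start; "torque": the same for the moment, N m; "gripper_width": opening from 0.0 (shut) to 1.0 (fully open); "grasp_force": force on a finger pad.
Only numpy, scipy, OpenCV 4.12 (cv2) and the standard library are available. Lean on these libraries where they do the work, as an engineer would, in place of code of your own. Each camera call takes 0.05 s, during which the arm holds its last target. There are 200 camera calls.

## Task

Draw the yellow-gripped plug gauge up out of its wooden block and lower it, blue handle first, through the ring of the grey holder. Its square shoulder will land on the rim of the sprung brass nest: keep a light downward pressure and turn the gauge until you feel the shoulder drop into the square recess, then settle it fully home, let go and leave it hanging upright. Never force it, neither down on the springs nor round against the clamped nest (hard contact marks the gauge), and leave everything else on the bench where it lies.

Things in the scene. Friction and masses are not known exactly. Their poses are not given: they have to be found in the camera images.
- gauge_grip (a point): Loose upright plug gauge, 0.3 kg. Point on its axis at the middle of the yellow square grip (22 x 22 mm across flats, 44 mm tall), 126 mm above the gauge's foot; z up the gauge, x and y square to the flats. Below the grip is the shoulder (next entry); above it a steel pin 16 mm in diameter, 18 mm high, whose top is 38 mm above this point.
- gauge_shoulder (a point): Centre of the underside of the gauge's dark square shoulder, 36 mm below the grip point. The shoulder is 30 x 30 mm, 12 mm thick, sides parallel to the grip's flats (same axes). Below it hangs the blue round handle, 14 mm in diameter, 90 mm long, with a tapered nose at the foot.
- block: Fixed light-wood block 75 x 75 x 60 mm, origin at the centre of its underside; the gauge's handle stands loosely in a 17 mm upright hole, 48 mm deep, in its top, so the foot of the gauge starts 12 mm above the bench.
- holder: Fixed grey stand with a dark steel ring (92 mm outside diameter, its top 126 mm above the bench). Origin on the bench under the ring's axis; x points from the ring to the stand's column (column 64 to 86 mm from the axis, top 122 mm high), z up. Base plate 12 mm thick, clear space under the ring.
- seat (a point): Centre of the floor of the square recess in the brass nest, on the ring's axis, 118 mm above the bench unloaded; axes parallel to the holder's, NOT to the recess. The nest rides on a spring that lets it sink straight down up to 10 mm: it starts to give at about 3 N, bottoms at about 15 N; this point sinks with it. Fully home, the shoulder's underside rests on this point, its top flush with the rim.
- nest_rim (a point): Centre of the mouth of the recess, 12 mm above the seat. The nest is a 50 x 50 mm brass block; recess 34 x 34 mm, 12 mm deep; an 18 mm round hole goes through its floor for the handle. Nest and recess are clamped, turned 20 to 70 degrees anticlockwise (from above) from the holder's axes by an amount not reported: see or feel for it. The shoulder enters within about 7 degrees of it.
- union_nut: Loose brass union nut, hexagonal, 44 mm across flats, 28 mm high, origin under its centre: leave alone.
- pipe_plug: Loose chrome pipe plug, 36 mm across, 32 mm high: leave alone.
- tile_weight: Loose tan ceramic tile weight, 60 x 60 x 16 mm: leave alone.
- gap_gauge: Loose flat steel U-shaped go-no-go gap gauge, 90 x 70 x 8 mm: leave alone.
- brass_sleeve: Loose brass sleeve, 44 mm across, 35 mm high: leave alone.
- oil_jar: Loose closed amber jar, 52 mm across, 75 mm high: leave alone.
Mind the look-alikes: they are no part of the job. Of the things like the holder, leave any that is turquoise; of the rest the larger one is meant. There is more than one size of the part that bears gauge_grip; the job needs the larger.

How it is judged:
By the outcome, as a careful person would: the job done as asked, in the order asked, and still so for the second after the job is handed in, with the robot touching nothing.
It also fails if it takes over 70 s, if anything falls off the work surface, if the arm or the gripper's body presses on something with over 40 N, if the wrist force passes 120 N, or if a joint passes its speed limit or range.

## Working session

There is one attempt and no reset: what is moved stays moved. The work goes in short steps, Python scripts to look and compute and a tool call to move; the robot and the scene stay as the last step left them, time stands still between calls to the robot, and variables do not carry over. Pictures are saved under pics/ and viewed, at most 10 in all, crops included, and the job is handed in when it is done.

Besides the shell and the picture viewer there is one more tool, called after "Request:" in YAML: its name, and indented under it one key for each argument. arm_command: Moves the arm, as the interface text tells. Its arguments: {"type":"object","properties":{"commands":{"type":"array","items":{"type":"number"}},"force":{"type":"number"}},"required":["commands"]}

```bash
mkdir -p pics; cat > h.py <<'E'
import numpy as np, cv2
from station import get_obs, read_camera
def grab(n):
    c=read_camera(n); cv2.imwrite(f"pics/{n}_{int(get_obs()['t']*100)}.png",c["img"][:,:,::-1]); return c
def ray(c,u,v):
    d=np.linalg.inv(c["camera_matrix"])@[u,v,1]; return c["pose"][:3,3],c["pose"][:3,:3]@d
def onz(c,u,v,z):
    o,d=ray(c,u,v); return o+d*(z-o[2])/d[2]
def proj(c,p):
    q=np.linalg.inv(c["pose"])@np.r_[p,1]; k=c["camera_matrix"]@q[:3]; return k[:2]/k[2]
def tri(c1,p1,c2,p2):
    o1,d1=ray(c1,*p1);o2,d2=ray(c2,*p2)
    s=np.linalg.lstsq(np.c_[d1,-d2],o2-o1,rcond=None)[0]
    a,b=o1+s[0]*d1,o2+s[1]*d2; return (a+b)/2,np.linalg.norm(a-b)
E
python3 - <<'E'
from h import *
for n in("side","top"):
    c=grab(n); print(n,c["pose"].round(3),c["camera_matrix"])
o=get_obs();print(o)
E
ls pics
```

```text
side [[ 0.989 -0.108  0.101  0.399]
 [-0.147 -0.704  0.695 -0.754]
 [-0.004 -0.702 -0.712  0.905]
 [ 0.     0.     0.     1.   ]] [[412.0881695    0.         313.62566764]
 [  0.         412.0881695  196.11972379]
 [  0.           0.           1.        ]]
top [[ 7.000e-03 -9.870e-01  1.600e-01  2.840e-01]
 [-1.000e+00 -8.000e-03 -1.000e-03  2.500e-02]
 [ 2.000e-03 -1.600e-01 -9.870e-01  1.337e+00]
 [ 0.000e+00  0.000e+00  0.000e+00  1.000e+00]] [[375.15209916   0.         318.68424383]
 [  0.         375.15209916 201.78553713]
 [  0.           0.           1.        ]]
{'t': 0.1, 'q': array([ 1.1909125 ,  0.47771781,  0.02235522,  1.55634485, -0.01150425,
        1.1092958 , -0.0831184 ]), 'joint_vel': array([ 0.00075867,  0.00073902, -0.00075748, -0.00475453,  0.00031506,
       -0.00217197, -0.00081498]), 'joint_torque': array([ 4.71894295e-03, -5.97764003e+01,  1.61399793e+00, -2.81953561e+01,
        1.28327811e-02,  5.07337827e-03, -1.45438797e-06]), 'eef_pos': array([ 0.18104512, -0.64971775,  0.23042619]), 'tool_rot': array([-8.00785943e-04,  9.90781331e-01,  1.35468385e-01, -1.70512614e-04]), 'contact_force': array([ 0.34397537, -0.31953927,  0.00405545]), 'torque': array([0.01612267, 0.01650365, 0.01925626]), 'grasp_force': 0.0, 'gripper_width': 1.0035978768136193}
side_5.png
top_10.png
```

View pics/side_5.png

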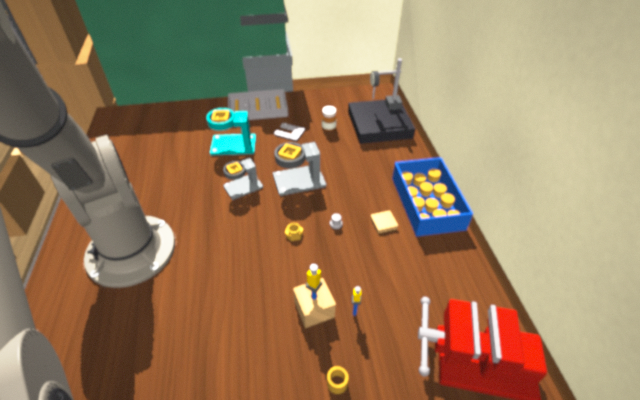

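View pics/top_10.png

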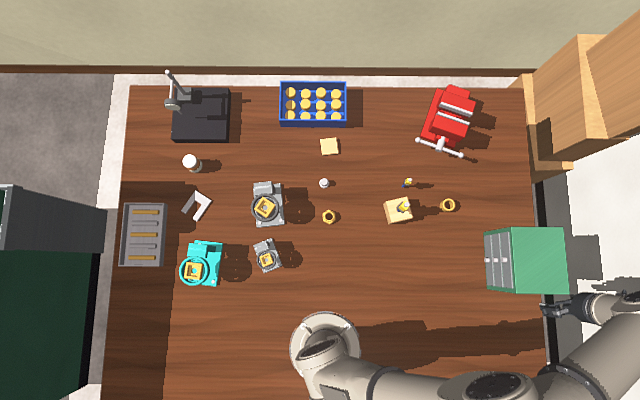

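Side view candidates:
- **Gauge:** the large one in the block is at (314,280). The small look-alike is at (357,297).
- **Holder:** the large grey one is at (290,152). The small grey one is at (234,170) and the turquoise one at (220,118).

In the top view, the large gauge is at (403,206) and the large grey holder at (266,206). I'll check these choices in close crops.

```bash
python3 - <<'E'
import cv2,numpy as np
s=cv2.imread("pics/side_5.png");t=cv2.imread("pics/top_10.png")
def cr(i,u,v,w=50,h=37): return cv2.resize(i[v-h:v+h,u-w:u+w],(400,296),interpolation=cv2.INTER_CUBIC)
cv2.imwrite("pics/crop1.png",np.vstack([np.hstack([cr(s,325,293),cr(s,290,160)]),np.hstack([cr(t,403,206),cr(t,266,206)])]))
E
```

```text
(no output)
```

View pics/crop1.png

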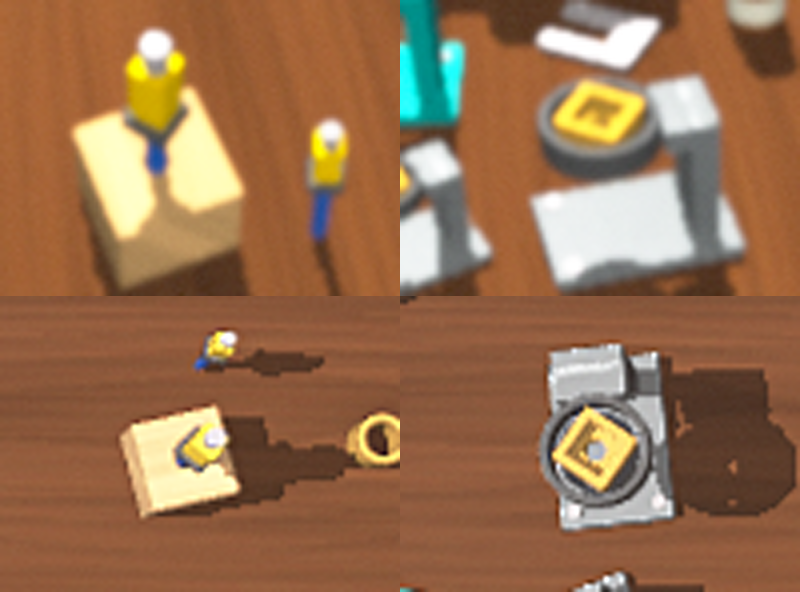

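The crops confirm the choices. The big gauge stands in the wooden block with its pin top at about side (314,267) and top (407,205). The big grey holder's brass nest is at about top (265,207).

```bash
cat >> h.py <<'E'
def mask(c,u,v,r,lo,hi,k=8):
    """contours (full-image coords) of HSV range in a window, upsampled"""
    im=c["img"][v-r:v+r,u-r:u+r]; im=cv2.resize(im,None,fx=k,fy=k,interpolation=cv2.INTER_CUBIC)
    m=cv2.inRange(cv2.cvtColor(im,cv2.COLOR_RGB2HSV),lo,hi)
    cs=sorted(cv2.findContours(m,cv2.RETR_EXTERNAL,cv2.CHAIN_APPROX_NONE)[0],key=cv2.contourArea)[::-1]
    return [((q[:,0]+.5)/k-.5+[u-r,v-r]) for q in cs[:3] if len(q)>15]
def rect(c,P,z):
    W=np.array([onz(c,*p,z)[:2] for p in P]); return cv2.minAreaRect((W*1e4).astype(np.float32))
E
python3 - <<'E'
from h import *
s=read_camera("side");t=read_camera("top")
Y=((18,130,90),(35,255,255)); W=((0,0,170),(179,50,255)); B=((12,90,110),(32,255,255))
for n,c,a,b in(("side",s,(314,280),(290,153)),("top",t,(403,206),(265,207))):
    for q in mask(c,*a,20,*Y)[:1]: print(n,"yellow",q.min(0),q.max(0),cv2.approxPolyDP(q.astype(np.float32)[:,None],.8,True)[:,0].round(1).tolist())
    for q in mask(c,a[0]+(4 if n=="top" else 0),a[1]-(1 if n=="top" else 12),9,*W)[:2]: print(n,"pin",q.mean(0),q.max(0)-q.min(0))
    for q in mask(c,*b,20,*B)[:2]: print(n,"nest",rect(c,q,.130),cv2.boundingRect(q.astype(np.float32)))
print("pin tri",tri(s,(314,267),t,(407,204.7)))
# small gauge
print("small",tri(s,(357.5,289),t,(410,180)))
# dark ring outer contour in top
print("ring?",[ (rect(t,q,.126)) for q in mask(t,265,207,26,(0,0,30),(179,70,110))])
E
```

```text
side yellow [305.6875 268.0625] [324.5625 288.4375] [[319.29998779296875, 268.1000061035156], [317.20001220703125, 269.20001220703125], [315.8999938964844, 273.6000061035156], [312.20001220703125, 274.1000061035156], [308.8999938964844, 268.79998779296875], [305.70001220703125, 272.3999938964844], [306.3999938964844, 282.3999938964844], [309.20001220703125, 285.8999938964844], [314.3999938964844, 288.3999938964844], [318.8999938964844, 283.8999938964844], [321.1000061035156, 277.8999938964844], [322.79998779296875, 278.3999938964844], [324.6000061035156, 281.6000061035156], [320.6000061035156, 276.79998779296875], [321.20001220703125, 270.6000061035156]]
side pin [313.34391361 267.29875654] [8.125 8.375]
side nest ((4531.3974609375, 2009.2445068359375), (1822.046142578125, 938.05810546875), 85.82829284667969) (269, 133, 33, 40)
side nest ((5203.673828125, 2544.244384765625), (553.6528930664062, 309.1119384765625), 58.266395568847656) (297, 132, 13, 11)
top yellow [398.3125 200.5625] [408.8125 210.9375] [[405.20001220703125, 200.60000610351562], [403.20001220703125, 201.1999969482422]
[... 378 characters left out ...]
06.090087890625), (547.6508178710938, 541.4514770507812), 56.81544494628906) (253, 195, 22, 23)
top nest ((5279.044921875, 2517.490478515625), (20.891599655151367, 74.09721374511719), 0.44403061270713806) (248, 186, 3, 2)
pin tri (array([ 0.46825789, -0.2527298 ,  0.1770928 ]), np.float64(0.00571955667372853))
small (array([ 0.56129888, -0.28073141,  0.11329286]), np.float64(0.004831445209900858))
ring? [((4740.8779296875, 1582.255615234375), (736.6298828125, 1342.2012939453125), 78.5059814453125), ((4697.4189453125, 2293.111328125), (208.5977783203125, 680.8130493164062), 75.87142181396484), ((4437.82568359375, 1739.108642578125), (115.76122283935547, 464.4591064453125), 56.51072311401367)]
```

```bash
python3 - <<'E'
from h import *
s=read_camera("side");t=read_camera("top")
for n,c,p in(("side",s,(313.5,267.3)),("side2",s,(314,267)),("top",t,(406.5,204)),("top2",t,(407,204.7))): print(n,onz(c,*p,.176)[:2])
for sat in(140,170,200):
  for q in mask(s,290,153,16,(15,sat,140),(30,255,255))[:1]:
    print(sat,rect(s,q,.130),cv2.approxPolyDP(cv2.convexHull(q.astype(np.float32)),1,True)[:,0].round(1).tolist())
# grip bottom corners side
for z,P in((.116,[(306.4,282.4),(314.4,288.4),(321.1,281.5)]),(.102,[(275+126/4,256+115/4),(275+158/4,256+140/4),(275+187/4,256+113/4)])):
  A=np.array([onz(s,*p,z)[:2] for p in P]); print(z,A.round(4).tolist(),np.degrees(np.arctan2(*np.diff(A,axis=0).T[::-1])),np.linalg.norm(np.diff(A,axis=0),axis=1))
  print((A[0]+A[2])/2)
A=[onz(t,*p,.16)[:2] for p in [(403.2,201.2),(398.3,206.7),(402.8,210.9)]];A=np.array(A)
print("top",np.degrees(np.arctan2(*np.diff(A,axis=0).T[::-1])))
# holder column centre direction, top
for q in mask(t,266,188,14,(0,0,120),(179,40,255))[:1]: r=rect(t,q,.122);print("col",r)
from scipy.spatial.transform import Rotation as R
print(R.from_quat(np.roll(get_obs()["tool_rot"],-1)).as_matrix().round(3))
E
```

```text
side [ 0.47007016 -0.25212596]
side2 [ 0.47123299 -0.25152864]
top [ 0.46774723 -0.25156786]
top2 [ 0.46553959 -0.25306769]
140 ((4638.50244140625, 1978.5), (670.2455444335938, 626.2657470703125), 54.82391357421875) [[300.6000061035156, 148.3000030517578], [298.8999938964844, 153.8000030517578], [292.29998779296875, 158.6999969482422], [283.6000061035156, 157.89999389648438], [279.70001220703125, 155.89999389648438], [277.70001220703125, 152.8000030517578], [279.8999938964844, 148.39999389648438], [286.20001220703125, 143.60000610351562], [295.79998779296875, 145.39999389648438]]
170 ((4643.50244140625, 1971.9666748046875), (607.205078125, 602.7698974609375), 49.17891311645508) [[278.29998779296875, 151.39999389648438], [281.1000061035156, 148.10000610351562], [287.29998779296875, 145.10000610351562], [295.1000061035156, 146.10000610351562], [300.20001220703125, 149.3000030517578], [298.79998779296875, 153.89999389648438], [292.79998779296875, 158.10000610351562], [280.29998779296875, 155.8000030517578]]
0.116 [[0.4544, -0.2484], [0.4697, -0.2663], [0.4871, -0.251]] [-49.37945684  41.26583146] [0.02357395 0.02318461]
[ 0.47074417 -0.24970205]
0.102 [[0.4547, -0.2456], [0.4702, -0.2643], [0.489, -0.2495]] [-50.39663759  38.2442499 ] [0.0242531  0.02393815]
[ 0.47186458 -0.24751891]
top [ 137.94461122 -133.82663256]
col ((5160.36767578125, 1982.6162109375), (695.764404296875, 914.447509765625), 0.4389388859272003)
[[ 0.963  0.269 -0.   ]
 [ 0.269 -0.963  0.001]
 [-0.    -0.001 -1.   ]]
```

Request:
arm_command:
  commands: [0.384,-0.306,0,0,0,-26.4,1,0.384,-0.306,0,0,0,-26.4,1,0.384,-0.306,0,0,0,-26.4,1,0.384,-0.306,0,0,0,-26.4,1,0.384,-0.306,0,0,0,-26.4,0.7,0.384,-0.306,0,0,0,-26.4,0.7,0.384,-0.306,0,0,0,-26.4,0.7,0.384,-0.306,0,0,0,-26.4,0.7]
  force: 30

```text
t: 1.1
eef_pos: [0.4165, -0.3245, 0.2316]
tool_rot: [0.0, 0.934, 0.358, 0.0]
contact_force: [1.0, -0.5, -1.3]
gripper_width: 0.698
grasp_force: 0.0
```

```bash
cat >> h.py <<'E'
from scipy.spatial.transform import Rotation as R
def rel(p,yaw=None):
    o=get_obs(); r=R.from_quat(np.roll(o["tool_rot"],-1)); M=r.as_matrix()
    y=np.degrees(np.arctan2(M[1,0],M[0,0]))
    print("t",o["t"],"pos",o["eef_pos"].round(4),"yaw",round(y,1),"F",o["contact_force"].round(1),"T",o["torque"].round(2),"w",round(o["gripper_width"],3),"g",round(o["grasp_force"],1),"q7",o["q"][6].round(2))
    print("tool shift",(M.T@(np.array(p)-o["eef_pos"])).round(4),"tilt",np.degrees(np.arccos(-M[2,2])).round(2), "rz",None if yaw is None else round(y-yaw,1))
E
python3 -c "
from h import *
rel((.469,-.252,.231),42)"
```

```text
t 1.1 pos [ 0.4165 -0.3245  0.2316] yaw 42.0 F [ 1.  -0.5 -1.3] T [-0.06 -0.06 -0.01] w 0.698 g 0.0 q7 -0.36
tool shift [ 0.0875 -0.0188  0.0006] tilt 0.04 rz -0.0
```

Request:
arm_command:
  commands: [0.087,-0.019,0,0,0,0,0.7,0.087,-0.019,0,0,0,0,0.7,0.087,-0.019,0,0,0,0,0.7,0.087,-0.019,0,0,0,0,0.7,0.087,-0.019,0,0,0,0,0.7]

```text
t: 1.6
eef_pos: [0.4667, -0.2551, 0.2312]
tool_rot: [0.0, 0.934, 0.357, -0.0]
contact_force: [0.1, -0.6, -0.6]
gripper_width: 0.699
grasp_force: 0.0
```

```bash
python3 -c "
from h import *
rel((.469,-.252,.231),42)"
```

```text
t 1.6 pos [ 0.4667 -0.2551  0.2312] yaw 41.9 F [ 0.1 -0.6 -0.6] T [-0.01  0.01 -0.05] w 0.699 g 0.0 q7 -0.54
tool shift [ 0.0038 -0.0008  0.0002] tilt 0.05 rz -0.1
```

Request:
arm_command:
  commands: [0,0,0,0,0,0,0.7,0,0,0,0,0,0,0.7,0,0,0,0,0,0,0.7]

```text
t: 1.9
eef_pos: [0.4672, -0.2546, 0.2313]
tool_rot: [0.0, 0.934, 0.357, -0.0]
contact_force: [0.1, -0.1, -0.7]
gripper_width: 0.705
grasp_force: 0.0
```

```bash
python3 -c "
from h import *
rel((.469,-.252,.231),42)
s=grab('side');t=grab('top')
print(proj(s,get_obs()['eef_pos']),proj(t,get_obs()['eef_pos']))
a=cv2.resize(s['img'][225:325,264:364],(400,400),interpolation=2);b=cv2.resize(t['img'][156:256,350:450],(400,400),interpolation=2)
cv2.imwrite('pics/c2.png',np.hstack([a,b])[:,:,::-1])
"
```

```text
t 1.9 pos [ 0.4672 -0.2546  0.2313] yaw 41.9 F [ 0.1 -0.1 -0.7] T [-0.    0.01 -0.  ] w 0.705 g 0.0 q7 -0.54
tool shift [ 0.0031 -0.0007  0.0003] tilt 0.01 rz -0.1
[312.23414945 252.47081548] [411.70773605 201.25971933]
```

View pics/c2.png

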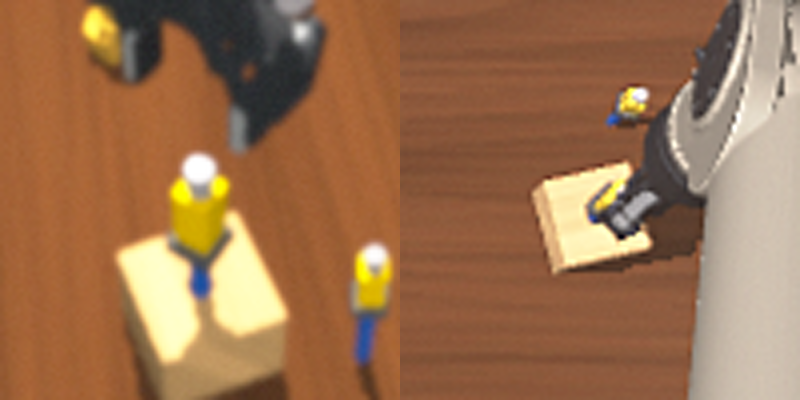

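Request:
arm_command:
  commands: [0.003,-0.001,0.03,0,0,0,0.7,0.003,-0.001,0.06,0,0,0,0.7,0.003,-0.001,0.09,0,0,0,0.7,0.003,-0.001,0.108,0,0,0,0.7,0.003,-0.001,0.108,0,0,0,0.7,0.003,-0.001,0.108,0,0,0,0.7]

```text
t: 2.6
eef_pos: [0.4694, -0.2512, 0.1237]
tool_rot: [-0.0, 0.934, 0.358, 0.0]
contact_force: [0.8, 0.3, 0.4]
gripper_width: 0.699
grasp_force: 0.0
```

```bash
python3 -c "
from h import *
rel((.469,-.252,.123),42)"
```

```text
t 2.6 pos [ 0.4694 -0.2512  0.1237] yaw 42.0 F [0.8 0.3 0.4] T [-0.04 -0.03  0.  ] w 0.699 g 0.0 q7 -0.6
tool shift [-0.0009  0.0003  0.0007] tilt 0.01 rz -0.0
```

Request:
arm_command:
  commands: [0,0,0,0,0,0,0.4,0,0,0,0,0,0,0.3,0,0,0,0,0,0,0.2,0,0,0,0,0,0,0.1,0,0,0,0,0,0,0.1,0,0,0,0,0,0,0.1]
  force: 40

```text
t: 3.2
eef_pos: [0.4699, -0.2514, 0.1244]
tool_rot: [0.001, 0.934, 0.358, 0.001]
contact_force: [-0.5, 0.5, 5.7]
gripper_width: 0.252
grasp_force: 40.7
```

```bash
python3 -c "
from h import *
rel((.469,-.252,.123),42)"
```

```text
t 3.2 pos [ 0.4699 -0.2514  0.1244] yaw 42.0 F [-0.5  0.5  5.7] T [0.09 0.34 0.02] w 0.252 g 40.7 q7 -0.6
tool shift [-0.0011 -0.0001  0.0014] tilt 0.1 rz -0.0
```

Request:
arm_command:
  commands: [0,0,-0.01,0,0,0,0.1,0,0,-0.025,0,0,0,0.1,0,0,-0.045,0,0,0,0.1,0,0,-0.07,0,0,0,0.1,0,0,-0.1,0,0,0,0.1,0,0,-0.13,0,0,0,0.1,0,0,-0.155,0,0,0,0.1,0,0,-0.155,0,0,0,0.1]

```text
t: 4.0
eef_pos: [0.4709, -0.2516, 0.2821]
tool_rot: [0.002, 0.934, 0.358, 0.002]
contact_force: [1.5, 0.2, -2.8]
gripper_width: 0.254
grasp_force: 39.9
```

```bash
python3 -c "
from h import *
rel((.463,.2,.28),43)"
```

```text
t 4.0 pos [ 0.4709 -0.2516  0.2821] yaw 42.0 F [ 1.5  0.2 -2.8] T [-0.06 -0.01  0.01] w 0.254 g 39.9 q7 -0.53
tool shift [ 0.2962 -0.3411  0.0008] tilt 0.38 rz -1.0
```

Request:
arm_command:
  commands: [0.015,-0.017,0,0,0,0,0.1,0.04,-0.046,0,0,0,0,0.1,0.07,-0.08,0,0,0,0,0.1,0.1,-0.115,0,0,0,0,0.1,0.13,-0.15,0,0,0,0,0.1,0.16,-0.184,0,0,0,0,0.1,0.185,-0.213,0,0,0,0,0.1,0.2,-0.23,0,0,0,0,0.1]

```text
t: 4.8
eef_pos: [0.4626, 0.0572, 0.2773]
tool_rot: [-0.001, 0.933, 0.36, -0.001]
contact_force: [0.3, -0.6, -2.3]
gripper_width: 0.25
grasp_force: 39.8
```

Request:
arm_command:
  commands: [0.02,-0.023,0,0,0,0,0.1,0.04,-0.046,0,0,0,0,0.1,0.06,-0.07,0,0,0,0,0.1,0.08,-0.092,0,0,0,0,0.1,0.09,-0.104,0,0,0,0,0.1,0.096,-0.111,0,0,0,0,0.1,0.096,-0.111,0,0,0,0,0.1,0.096,-0.111,0,0,0,0,0.1]

```text
t: 5.6
eef_pos: [0.4611, 0.1992, 0.2777]
tool_rot: [0.0, 0.934, 0.358, -0.001]
contact_force: [-0.4, -0.0, -1.5]
gripper_width: 0.252
grasp_force: 39.8
```

```bash
python3 -c "
from h import *
rel((.463,.2,.28),42)
s=grab('side');t=grab('top')
print(proj(s,(.463,.2,.13)),proj(t,(.463,.2,.13)))
a=cv2.resize(s['img'][95:195,240:340],(400,400),interpolation=2);b=cv2.resize(t['img'][156:256,216:316],(400,400),interpolation=2)
cv2.imwrite('pics/c3.png',np.hstack([a,b])[:,:,::-1])
"
```

```text
t 5.6 pos [0.4611 0.1992 0.2777] yaw 41.9 F [-0.4 -0.  -1.5] T [-0.05 -0.02  0.01] w 0.252 g 39.8 q7 -1.5
tool shift [ 0.002   0.0007 -0.0023] tilt 0.09 rz -0.1
[288.77600682 150.94539961] [264.36854925 206.57715834]
```

View pics/c3.png

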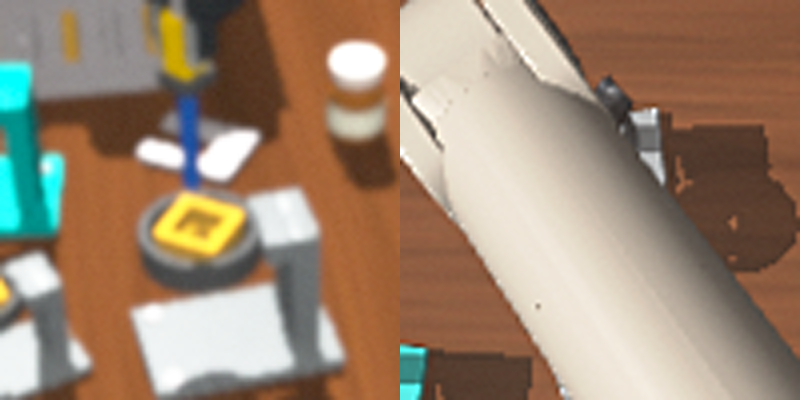

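```bash
python3 -c "
from h import *
s=read_camera('side');p=get_obs()['eef_pos']
print('nest',onz(s,290,150.2,.13), 'corners',[onz(s,240+a/4,95+b/4,.13)[:2].round(4).tolist() for a,b in((152,228),(180,191),(248,209),(220,248))])
for q in mask(s,288,132,14,(105,120,40),(130,255,255))[:2]:
    print('blue',q.min(0),q.max(0), q[q[:,1]>q[:,1].max()-4].mean(0))
    for z in (.165,.172,.19,.21,.23):
        u=proj(s,(p[0],p[1],z)); b=q[abs(q[:,1]-u[1])<.6]
        print(z,u, b[:,0].min() if len(b) else 0,b[:,0].max() if len(b) else 0)
# ring ellipse from dark mask
im=cv2.resize(s['img'][130:175,265:315],None,fx=8,fy=8,interpolation=2)
hs=cv2.cvtColor(im,cv2.COLOR_RGB2HSV)
m=cv2.inRange(hs,(12,120,150),(32,255,255)); c=max(cv2.findContours(m,0,1)[0],key=cv2.contourArea)[:,0]
m2=np.zeros_like(m);P=np.array([onz(s,(u+.5)/8-.5+265,(v+.5)/8-.5+130,.13)[:2] for u,v in c]);r=cv2.minAreaRect((P*1e4).astype(np.float32));print(r)
# hole
cs=cv2.findContours(m,cv2.RETR_CCOMP,1); 
for k,h in zip(*cs[:1],cs[1][0]):
    if h[3]>=0 and cv2.contourArea(k)>300:
        Q=np.array([onz(s,(u+.5)/8-.5+265,(v+.5)/8-.5+130,.13)[:2] for u,v in k[:,0]]);print('hole',cv2.minAreaRect((Q*1e4).astype(np.float32)))
"
```

```text
nest [0.46696154 0.20291806 0.13      ] corners [[0.431, 0.2], [0.4558, 0.2407], [0.504, 0.2113], [0.478, 0.1695]]
blue [284.4375 118.6875] [289.1875 141.1875] [287.59201389 139.45138889]
0.165 [287.68611539 141.78442917] 287.5625 288.0625
0.172 [287.56756669 139.85534479] 286.1875 289.1875
0.19 [287.25812195 134.81990355] 286.4375 288.3125
0.21 [286.90630266 129.09492222] 284.9375 289.0625
0.23 [286.5457688  123.22813306] 284.6875 288.8125
((4201.14208984375, 1973.187744140625), (1868.6060791015625, 578.3280639648438), 86.31387329101562)
hole ((3952.646240234375, 1223.71728515625), (93.31835174560547, 250.10235595703125), 10.177637100219727)
```

Request:
arm_command:
  commands: [0.004,0.002,0.01,0,0,0,0.1,0.005,0.002,0.02,0,0,0,0.1,0.005,0.002,0.025,0,0,0,0.1,0.005,0.002,0.025,0,0,0,0.1,0.005,0.002,0.025,0,0,0,0.1]

```text
t: 6.25
eef_pos: [0.4661, 0.2023, 0.2531]
tool_rot: [-0.0, 0.934, 0.358, -0.0]
contact_force: [0.5, 0.1, -3.7]
gripper_width: 0.253
grasp_force: 39.9
```

```bash
python3 -c "
from h import *
rel((.466,.2015,.2527),42)
s=grab('side')
p=get_obs()['eef_pos'];print(proj(s,(p[0],p[1],p[2]-.1124)))
cv2.imwrite('pics/c4.png',cv2.resize(s['img'][125:175,258:318],(720,600),interpolation=2)[:,:,::-1])
"
```

```text
t 6.25 pos [0.4661 0.2023 0.2531] yaw 42.0 F [ 0.5  0.1 -3.7] T [-0.   -0.02 -0.01] w 0.253 g 39.9 q7 -1.52
tool shift [-0.0006  0.0005  0.0004] tilt 0.03 rz -0.0
[289.62780352 147.42432642]
```

View pics/c4.png

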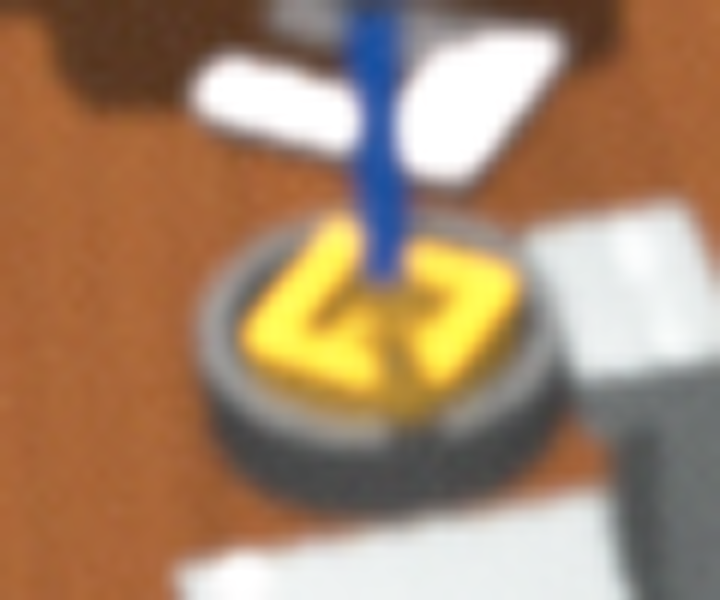

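```bash
python3 -c "
from h import *
s=read_camera('side')
f=lambda u,v,z:onz(s,258+(u+.5)/12-.5,125+(v+.5)/12-.5,z)[:2].round(4)
print('LR',f(382,305,.13),'ring',f(379,322,.126))
print('ring lr',f(198,330,.126),f(560,330,.126))
L,T,Rr,B=[f(*p,.13) for p in((242,335),(340,216),(522,275),(405,395))]
for a,b in((L,T),(T,Rr),(Rr,B),(B,L)): print(np.linalg.norm(b-a),np.degrees(np.arctan2(*(b-a)[::-1]))%90)
print(np.mean([L,T,Rr,B],0))
"
```

```text
LR [0.4652 0.2043] ring [0.4641 0.2028]
ring lr [0.4195 0.2065] [0.5081 0.1928]
0.05183763111871528 56.647142906151515
0.05231156659860225 54.33499846313822
0.05374104576578314 50.8906264162041
0.04702786408077664 52.082274260960986
[0.46415 0.2048 ]
```

Request:
arm_command:
  commands: [0,-0.001,0.005,0,0,0,0.1,0,-0.001,0.01,0,0,0,0.1,0,-0.001,0.015,0,0,0,0.1,0,-0.001,0.02,0,0,0,0.1,0,-0.001,0.025,0,0,0,0.1,0,-0.001,0.03,0,0,0,0.1,0,-0.001,0.035,0,0,0,0.1,0,-0.001,0.035,0,0,0,0.1]

```text
t: 7.15
eef_pos: [0.4652, 0.2028, 0.2175]
tool_rot: [0.0, 0.934, 0.358, -0.001]
contact_force: [0.2, -0.6, -1.9]
gripper_width: 0.251
grasp_force: 39.9
```

```bash
python3 -c "
from h import *
rel((.465,.203,.162),42)"
```

```text
t 7.15 pos [0.4652 0.2028 0.2175] yaw 42.0 F [ 0.2 -0.6 -1.9] T [-0.01  0.05  0.05] w 0.251 g 39.9 q7 -1.56
tool shift [ 0.0001 -0.0003  0.0555] tilt 0.08 rz -0.0
```

Request:
arm_command:
  commands: [0,0,0.008,0,0,0,0.1,0,0,0.016,0,0,0,0.1,0,0,0.024,0,0,0,0.1,0,0,0.032,0,0,0,0.1,0,0,0.04,0,0,0,0.1,0,0,0.048,0,0,0,0.1,0,0,0.055,0,0,0,0.1,0,0,0.055,0,0,0,0.1]

```text
t: 7.95
eef_pos: [0.465, 0.2027, 0.1622]
tool_rot: [0.0, 0.934, 0.358, -0.001]
contact_force: [-0.2, 0.2, -2.6]
gripper_width: 0.249
grasp_force: 39.8
```

Request:
arm_command:
  commands: [0,0,0.002,0,0,0,0.1,0,0,0.004,0,0,0,0.1,0,0,0.006,0,0,0,0.1,0,0,0.006,0,0,0,0.1]

```text
t: 8.35
eef_pos: [0.4656, 0.203, 0.1572]
tool_rot: [0.0, 0.934, 0.358, -0.0]
contact_force: [0.8, -0.1, -3.0]
gripper_width: 0.256
grasp_force: 39.8
```

```bash
python3 -c "
from h import *
rel((.465,.203,.1524),42)"
```

```text
t 8.35 pos [0.4656 0.203  0.1572] yaw 42.0 F [ 0.8 -0.1 -3. ] T [-0.01  0.04  0.03] w 0.256 g 39.8 q7 -1.62
tool shift [-0.0004 -0.0004  0.0048] tilt 0.01 rz -0.0
```

Request:
arm_command:
  commands: [0,0,0.002,0,0,0,0.1,0,0,0.003,0,0,0,0.1,0,0,0.004,0,0,0,0.1,0,0,0.005,0,0,0,0.1,0,0,0.006,0,0,0,0.1,0,0,0.006,0,0,0,0.1]

```text
t: 8.95
eef_pos: [0.4657, 0.2031, 0.1515]
tool_rot: [0.0, 0.934, 0.358, 0.0]
contact_force: [-0.7, -0.9, 1.3]
gripper_width: 0.253
grasp_force: 40.3
```

```bash
python3 -c "
from h import *
rel((.465,.203,.150),42)"
```

```text
t 8.95 pos [0.4657 0.2031 0.1515] yaw 42.0 F [-0.7 -0.9  1.3] T [-0.11  0.18 -0.02] w 0.253 g 40.3 q7 -1.62
tool shift [-0.0006 -0.0004  0.0015] tilt 0.02 rz -0.0
```

Request:
arm_command:
  commands: [0,0,0.001,0,0,0,0.1,0,0,0.001,0,0,-1.5,0.1,0,0,0.001,0,0,-3,0.1,0,0,0.001,0,0,-4.5,0.1,0,0,0.001,0,0,-6,0.1,0,0,0.001,0,0,-7,0.1,0,0,0.001,0,0,-8,0.1,0,0,0.001,0,0,-8,0.1]

```text
t: 9.75
eef_pos: [0.4659, 0.2031, 0.1504]
tool_rot: [-0.0, 0.906, 0.423, 0.0]
contact_force: [0.8, -1.2, 2.6]
gripper_width: 0.256
grasp_force: 40.5
```

```bash
python3 -c "
from h import *
rel((.465,.203,.150),42)"
```

```text
t 9.75 pos [0.4659 0.2031 0.1504] yaw 50.0 F [ 0.8 -1.2  2.6] T [-0.2  -0.34  0.01] w 0.256 g 40.5 q7 -1.5
tool shift [-0.0007 -0.0006  0.0004] tilt 0.04 rz 8.0
```

Request:
arm_command:
  commands: [0,0,0,0,0,-1,0.1,0,0,0,0,0,-2,0.1,0,0,0,0,0,-3,0.1,0,0,0,0,0,-3,0.1]

```text
t: 10.15
eef_pos: [0.4649, 0.203, 0.1499]
tool_rot: [-0.0, 0.895, 0.446, -0.001]
contact_force: [0.4, -0.1, -3.7]
gripper_width: 0.247
grasp_force: 39.8
```

Request:
arm_command:
  commands: [0,0,0,0,0,-1,0.1,0,0,0,0,0,-2,0.1,0,0,0,0,0,-3,0.1,0,0,0,0,0,-3,0.1]

```text
t: 10.55
eef_pos: [0.4653, 0.2029, 0.1501]
tool_rot: [-0.0, 0.883, 0.47, -0.0]
contact_force: [0.1, -0.1, -2.3]
gripper_width: 0.252
grasp_force: 39.8
```

```bash
python3 -c "
from h import *
rel((.465,.203,.150),57)"
```

```text
t 10.55 pos [0.4653 0.2029 0.1501] yaw 56.0 F [ 0.1 -0.1 -2.3] T [0.03 0.01 0.01] w 0.252 g 39.8 q7 -1.4
tool shift [-0.0001 -0.0003  0.0001] tilt 0.04 rz -1.0
```

The contact force disappeared, so the shoulder has dropped into the recess. I'll lower it gently to the floor.

Request:
arm_command:
  commands: [0,0,0.0015,0,0,0,0.1,0,0,0.003,0,0,0,0.1,0,0,0.0045,0,0,0,0.1,0,0,0.006,0,0,0,0.1,0,0,0.007,0,0,0,0.1,0,0,0.008,0,0,0,0.1,0,0,0.008,0,0,0,0.1]

```text
t: 11.25
eef_pos: [0.4655, 0.2029, 0.1421]
tool_rot: [-0.0, 0.883, 0.469, -0.0]
contact_force: [-0.3, 0.6, -3.0]
gripper_width: 0.252
grasp_force: 39.8
```

```bash
python3 -c "
from h import *
rel((.465,.203,.1404),57)"
```

```text
t 11.25 pos [0.4655 0.2029 0.1421] yaw 56.0 F [-0.3  0.6 -3. ] T [ 0.05 -0.05  0.  ] w 0.252 g 39.8 q7 -1.41
tool shift [-0.0003 -0.0005  0.0017] tilt 0.01 rz -1.0
```

Request:
arm_command:
  commands: [0,0,0.001,0,0,0,0.1,0,0,0.002,0,0,0,0.1,0,0,0.0025,0,0,0,0.1,0,0,0.003,0,0,0,0.1,0,0,0.003,0,0,0,0.1]

```text
t: 11.75
eef_pos: [0.4657, 0.2031, 0.1395]
tool_rot: [0.0, 0.883, 0.469, 0.0]
contact_force: [-1.1, -0.2, 1.6]
gripper_width: 0.25
grasp_force: 40.3
```

```bash
python3 -c "
from h import *
rel((.465,.203,.1404),57)"
```

```text
t 11.75 pos [0.4657 0.2031 0.1395] yaw 56.0 F [-1.1 -0.2  1.6] T [-0.21  0.16 -0.02] w 0.25 g 40.3 q7 -1.42
tool shift [-0.0004 -0.0005 -0.0009] tilt 0.02 rz -1.0
```

Request:
arm_command:
  commands: [0,0,-0.0005,0,0,0,0.2,0,0,-0.0005,0,0,0,0.25,0,0,-0.0005,0,0,0,0.3,0,0,-0.0005,0,0,0,0.4,0,0,-0.0005,0,0,0,0.5,0,0,-0.0005,0,0,0,0.6,0,0,-0.0005,0,0,0,0.6,0,0,-0.0005,0,0,0,0.6]

```text
t: 12.55
eef_pos: [0.4656, 0.203, 0.1398]
tool_rot: [-0.0, 0.883, 0.469, 0.0]
contact_force: [0.4, 0.1, -0.3]
gripper_width: 0.599
grasp_force: 0.0
```

Request:
arm_command:
  commands: [0,0,-0.01,0,0,0,0.6,0,0,-0.03,0,0,0,0.6,0,0,-0.06,0,0,0,0.6,0,0,-0.09,0,0,0,0.6,0,0,-0.12,0,0,0,0.6,0,0,-0.15,0,0,0,0.6,0,0,-0.15,0,0,0,0.6]

```text
t: 13.25
eef_pos: [0.4675, 0.2046, 0.2947]
tool_rot: [0.0, 0.883, 0.469, 0.004]
contact_force: [0.6, 0.4, -0.0]
gripper_width: 0.598
grasp_force: 0.0
```

```bash
python3 -c "
from h import *
rel((.465,.203,.1404),57)
s=grab('side')
print(proj(s,(.465,.203,.192)),proj(s,(.465,.203,.13)))
cv2.imwrite('pics/c5.png',cv2.resize(s['img'][105:165,255:325],(700,600),interpolation=2)[:,:,::-1])
"
```

```text
t 13.25 pos [0.4675 0.2046 0.2947] yaw 56.0 F [ 0.6  0.4 -0. ] T [-0.   -0.02 -0.05] w 0.598 g 0.0 q7 -1.27
tool shift [-0.0037 -0.0018  0.1543] tilt 0.46 rz -1.0
[288.34179855 133.31543292] [289.33985161 150.24645836]
```

View pics/c5.png

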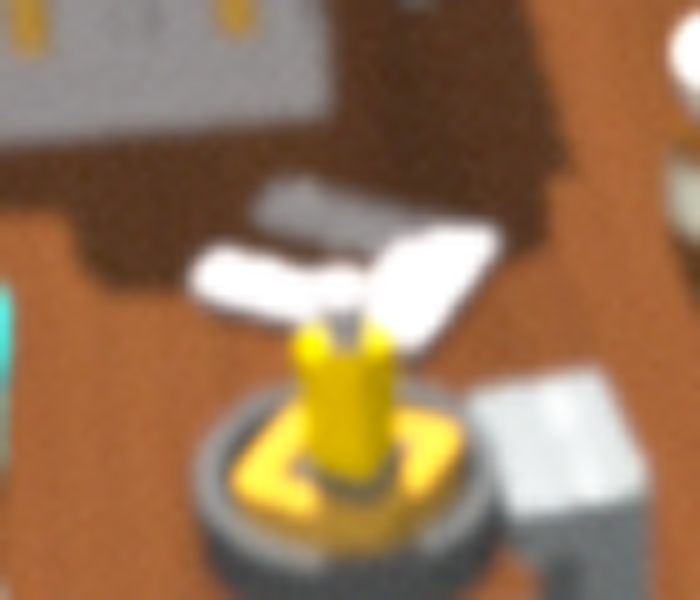

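The gauge sits upright with its shoulder sunk flush in the nest. The pin top is at about (289,133), against (288.3,133.3) predicted for fully home, and the gripper is clear.

```bash
python3 -c "
from station import hand_in
print(hand_in())"
```

```text
the job is handed in; nothing more can be done
None
```

The yellow-gripped gauge hangs upright in the large grey holder with its shoulder fully home in the nest. It landed lightly on the rim (about 5 N), dropped in as I turned it, and the arm let go and rose clear; I handed in at about 13 s.

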